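# Third hand: stack valve plate and head and hold them on the stop

## Task

Lay the flat valve plate lengthwise in the middle of the jig's deck and let go of it, then set the finned cylinder head squarely on top of it, fins up, and let go. Then push the pile along the deck against the sprung stop and keep it there, both parts square and touching the stop, with the stop pushed about half way in (about 12 N), for the mechanic who will put in the screws: finish while holding this push, do not let go. Never ram the stop to its hard end, and leave the other things on the bench alone.

Things in the scene. Friction and masses are not known exactly. Their poses are not given: they have to be found in the camera images.
- jig: Jig fixed to the bench: dark steel deck 250 (x) x 110 (y) mm, top 20 mm above the bench. Origin: centre of its underside; x runs along the deck towards the stop, z up. Blue guide housing at x = 90 to 122 mm, 80 mm wide, up to 65 mm above the bench; in front of it the sprung stop, its face at x = 50 mm at rest. The deck from x = -125 mm to that face is free.
- stop_face (a point): Point on the sprung stop's flat steel face (80 mm wide in y, 2 to 45 mm above the deck): middle of its width, level with the deck top. At rest 50 mm in +x from the jig's origin; axes parallel to the jig's; moves with the stop. Parts are pressed on it in the jig's +x direction.
- stop (a joint): How far the stop is pushed in, m: 0 at rest, 0.024 at the hard end. Its spring gives 1 N per mm, no preload: 0.012 is half way, 12 N, and there the black rings on its two rods reach the blue housing. The tool must push 1 to 5 N harder, for the pile's sliding friction on the deck.
- valve_plate: Valve plate: flat steel plate 80 (x) x 50 (y) x 12 (z) mm, about 0.15 kg, dark holes in its corners and two larger ports. Origin: centre of its underside, z up. Starts on the bench at one side of the jig. On the jig its 80 mm length runs along the jig's x, either way round. Grip it across its 50 mm width.
- head: Cylinder head: aluminium block 80 (x) x 50 (y) x 30 (z) mm, about 0.2 kg: 14 mm solid base, then five cooling fins along x, the outer ones flush with the sides. Origin: centre of its underside, z up (fins up). Starts on the bench at the other side of the jig. Either way round is right. Grip it across its 50 mm width.
- pump: Small blue and black 12 V compressor with a hoop handle, about 150 x 80 x 145 mm. Bystander.
- gauge: Round pressure gauge, 80 mm dial, on a round foot, 150 mm high. Bystander.
- screw_tray: Grey open tray of screws, 90 x 120 x 30 mm. Bystander.
- screwdriver: Screwdriver lying on the bench, 200 mm long. Bystander.
- wrench: Open-ended wrench lying on the bench, 170 mm long. Bystander.
- bearing: Steel bearing ring, outside 52 mm, 16 mm high. Bystander.
- grease_tin: Round lidded grease tin, 72 mm diameter, 75 mm high. Bystander.
Mind the look-alikes: they are no part of the job. There is more than one size of the head; the one meant has the size given above. Leave any red look-alike of the valve_plate alone.

How it is judged (in metres and radians):
On the way, in this order (a step that is already met when the one before it is completed fails the run):
1. the valve plate lies flat on the jig's deck, lengthwise, let go, the stop not pushed in (x of valve_plate in the frame of jig between -0.085 and 0.04 m and y of valve_plate in the frame of jig between -0.02 and 0.02 m and z of valve_plate in the frame of jig between 0.017 and 0.0235 m and angle between valve_plate's own z axis and vertical below 0.06 rad and angle between the x axis of valve_plate and the x axis of jig, either way round below 0.15 rad and contact force between the fingers and valve_plate below 0.3 N and linear speed of valve_plate below 0.02 m/s and value of joint stop below 0.003 m), for 0.2 s.
2. the head lies squarely on the valve plate on the deck, fins up, let go, the stop not yet pushed in (x of valve_plate in the frame of jig between -0.085 and 0.04 m and y of valve_plate in the frame of jig between -0.02 and 0.02 m and z of valve_plate in the frame of jig between 0.017 and 0.0235 m and angle between each of valve_plate, head's own z axis and vertical below 0.06 rad and horizontal distance between head and valve_plate below 0.008 m and angle between the x axis of head and the x axis of valve_plate, either way round below 0.12 rad and z of head in the frame of valve_plate between 0.01 and 0.0145 m and contact force between the fingers and head below 0.3 N and contact force between the fingers and valve_plate below 0.3 N and linear speed of each of valve_plate, head below 0.02 m/s and value of joint stop below 0.003 m), for 0.2 s.
At the end, for the whole second after the job is handed in: Fingers hold the pile on the stop, pushed in 6 to 18 mm (6 to 18 N) all through; both parts within 3 mm of its face; plate flat on the deck, within 15 mm of the middle, square within 0.07 rad; head flat on it, fins up, within 4.5 mm and 0.07 rad; all at rest (value of joint stop between 0.006 and 0.018 m and x of each of valve_plate, head in the frame of stop_face above -0.043 m and y of valve_plate in the frame of stop_face between -0.015 and 0.015 m and z of valve_plate in the frame of stop_face between -0.003 and 0.0035 m and z of head in the frame of valve_plate between 0.01 and 0.0145 m and horizontal distance between head and valve_plate below 0.0045 m and angle between the x axis of head and the x axis of valve_plate, either way round below 0.07 rad and angle between the x axis of valve_plate and the x axis of jig, either way round below 0.07 rad and angle between each of valve_plate, head's own z axis and vertical below 0.05 rad and linear speed of each of valve_plate, head below 0.02 m/s and (contact force between the fingers and valve_plate above 2 N or contact force between the fingers and head above 2 N)); the arm keeps its last pose, push and grip.
It fails at once if the stop is rammed to its hard end (value of joint stop above 0.0225 m).
It fails at once if another thing on the bench is moved by more than 25 mm (distance of any of pump, gauge, screw_tray, screwdriver, wrench, bearing, grease_tin from where it was at the start of the episode above 0.025 m).
It also fails if it takes over 67 s, if anything falls off the work surface, if the arm or the gripper's body presses on something with over 40 N, if the wrist force passes 120 N, or if a joint passes its speed limit or range.

## Robot

A 7-joint arm with a two-finger parallel gripper is mounted at the origin on the work surface. World frame = base frame: x ahead of the robot, y to its left, z up, the work surface at z = 0. Lengths are in mm, angles in rad, forces in N, time in s.
With the tool pointing down it reaches from about 400 to 875 mm from the base axis. Payload 4.4 kg.
Tool frame: the origin (TCP) lies at the very end of the fingers, on their centre line; the grasp point (between the pads) lies 19 mm behind it (ctrl.grip_depth is the distance from the TCP to the grasp point, in mm); z points along the fingers, x is the direction in which the jaws open and shut, and the axes are right-handed (so a half turn about z gives the same grasp; the last joint's range is limited). The gripper opens to 85 mm and grips with 20 to 120 N. Pads are 22 mm wide; open, the fingers measure 114 mm over their backs; the gripper's body (76 mm by 85 mm) begins 54 mm behind the grasp point. The pads swing forward as they close: fully open they stand 13 mm farther back than shut.
Start: joints at [1.154, 0.628, 0.038, 1.517, -0.027, 0.996, -0.02], TCP at [223.4, -610.418, 231.313] pointing down, gripper open.
Joint ranges: [-3.06, 3.06], [-0.37, 2.12], [-1.25, 1.32], [0.18, 2.47], [-1.1, 4.24], [0.23, 1.98], [-2.94, 2.94]. Speed limits (rad/s): [2.57, 2.57, 3.14, 3.14, 3.14, 3.14, 3.14].

## Interface

Orientations are given as [roll, pitch, yaw] about the fixed x, y, z axes, in that order (R = Rz(yaw) Ry(pitch) Rx(roll)).
In Python, from cell import ctrl gives the robot as it stands.
- The arm moves only by the shell command python3 -m creep 'ROWS'. ROWS is JSON, a list of rows, each an object with "hand": the opening, from 0 (shut) to 1 (fully open); "travel": the shift along the tool's x, y, z in cm, a list of three; "angular": the turn, a rotation vector about the tool's x, y, z in degrees, a list of three. In form: [{"hand": hand, "travel": [tx, ty, tz], "angular": [rx, ry, rz]}, ...]. A call has 1 to 20 rows; each row is the pose to reach, as a shift and turn from the pose measured when the call began, along the tool's axes at that moment; what a row does not reach only later rows make up. A row lasts 1/10 s, in which the tool goes at most 50 mm and 8.59 degrees, less where a joint would pass 70% of its speed; a pose out of reach is approached as far as the arm can. A call with a gripper value outside its range is refused whole. The fingers move at their own pace and stop on an object; the grip force is fixed at half the most. Time passes only in rows, so rows that repeat a pose let the fingers close. It gives the time, the measured TCP pose, the force and the opening at its end, in the units of the state.
- ctrl.read_state(): the state, without advancing time (a new reading comes with each control period).
- ctrl.get_image(name): name is "side" or "top" or "wrist"; returns a dict with "frame" (384x512x3 uint8, red, green, blue), "fx", "fy", "cx", "cy" (pixels), "origin" and "orientation" of the camera in the world. Camera axes: x right, y down, z forward; pixel columns grow to the right and rows downward; lengths in mm; the calibration is good to about 2 mm. The wrist camera is an equidistant fisheye: a pixel r from the principal point sees the ray r / f radians off the axis. A picture is of the moment at which its call begins. There is no depth.
- ctrl.finish_job(): hands the job in, once; it reports no verdict.
Trained networks look in the newest picture that a camera, given by its name, has taken for a name from the list of things; names that differ only in an ending like _2 or _b are one class to them, and where a whole thing is asked for, a point or a joint stands for the part that bears it (a point fixed in the world has none). Each returns a list of dicts, best first, with "confidence" (0 to 1); they miss things now and then, are a little off and sometimes report something else, mostly with a low value. They report only what shows in the picture. A call takes as long as a camera call. They do not tell look-alikes from the thing itself.
- ctrl.regions_of(camera, thing): "region" (384x512 bool, what is visible of it).
- ctrl.spot_point(camera, thing): "at" ([x, y, z] in mm, in world coordinates, good to about 4 mm: a listed point, or the origin of a listed thing).
The state is a dict: "clock": time; "qpos": joint angles; "qd": joint speeds; "tau": joint torques, N m; "eef_pos": TCP position; "tool_rot": TCP orientation; "force": force on the tool from outside, world axes, zero at the start; "torque": the same for the moment, N m; "width": finger opening in mm.
Only numpy, scipy, OpenCV 4.12 (cv2) and the standard library are available. Lean on these libraries where they do the work, as an engineer would, in place of code of your own. Each camera call takes 0.05 s, during which the arm holds its last target. There are 200 camera calls.

## Working session

There is one attempt and no reset: what is moved stays moved. The work goes in short steps, Python scripts to look and compute and a shell command to move; the robot and the scene stay as the last step left them, time stands still between calls to the robot, and variables do not carry over. Pictures are saved under pics/ and viewed, about 8 in all and at most 12, crops included, and the job is handed in when it is done.

```bash
ls; mkdir -p pics; cat > h.py <<'E'
import numpy as np, cv2
from cell import ctrl
from scipy.spatial.transform import Rotation as R
def Rm(o):
    o=np.array(o,float)
    return o if o.shape==(3,3) else (R.from_quat(o).as_matrix() if o.size==4 else R.from_euler('xyz',o).as_matrix())
def ray(im,u,v):
    x,y=(u-im['cx'])/im['fx'],(v-im['cy'])/im['fy']
    return Rm(im['orientation'])@np.array([x,y,1.])
def rayw(im,u,v):
    a=np.array([(u-im['cx'])/im['fx'],(v-im['cy'])/im['fy']]);r=np.hypot(*a)+1e-9
    return Rm(im['orientation'])@np.array([*(a/r*np.sin(r)),np.cos(r)])
def at_z(im,u,v,z,wrist=False):
    d=(rayw if wrist else ray)(im,u,v);o=np.array(im['origin'],float)
    return o+d*(z-o[2])/d[2]
def proj(im,p,wrist=False):
    c=Rm(im['orientation']).T@(np.array(p,float)-np.array(im['origin']))
    if wrist:
        r=np.hypot(c[0],c[1])+1e-9;t=np.arctan2(r,c[2]);a=c[:2]/r*t
    else: a=c[:2]/c[2]
    return np.array([a[0]*im['fx']+im['cx'],a[1]*im['fy']+im['cy']])
def save(f,n): cv2.imwrite('pics/'+n,f[:,:,::-1])
def delta(p,yaw):
    """rows for tool-down target TCP p(mm), tool x heading yaw(rad), from now"""
    s=ctrl.read_state();R0=Rm(s['tool_rot']);x=np.array([np.cos(yaw),np.sin(yaw),0]);z=np.array([0,0,-1.])
    best=None
    for sg in (1,-1):
        Rt=np.stack([sg*x,np.cross(z,sg*x),z],1);a=np.degrees(R.from_matrix(R0.T@Rt).as_rotvec())
        if best is None or np.linalg.norm(a)<np.linalg.norm(best):best=a
    return np.round(R0.T@(np.array(p)-s['eef_pos'])/10,2),np.round(best,1)
E
python3 - <<'E'
from h import *
for c in('top','side','wrist'):
    im=ctrl.get_image(c);save(im['frame'],c+'0.png');print(c,im['fx'],im['fy'],im['cx'],im['cy'],im['origin'],im['orientation'])
    for t in('jig','stop_face','valve_plate','head'):
        print(t,[(np.round(d['at'],0),round(d['confidence'],2),np.round(proj(im,d['at'],c=='wrist'))) for d in ctrl.spot_point(c,t)])
f=[cv2.imread(f'pics/{c}0.png') for c in('top','side')]
cv2.imwrite('pics/ts.png',cv2.resize(np.hstack(f),None,fx=.78,fy=.78))
print(ctrl.read_state())
E
```

```text
pics
top 493.1737277857099 493.1737277857099 252.0198443961548 201.39553866724088 [ 286.71512836   65.18109269 1529.17689181] [-2.96791203 -0.01903789 -1.54413883]
jig [(array([565.,  30.,   2.]), 0.63, array([256., 198.]))]
stop_face [(array([618.,  35.,  22.]), 0.81, array([255., 181.])), (array([ 659., -244.,    2.]), 0.44, array([343., 172.]))]
valve_plate [(array([483., 383.,   0.]), 0.94, array([142., 221.])), (array([489., 252.,  -2.]), 0.8, array([185., 221.])), (array([734., 298.,  -0.]), 0.4, array([174., 144.]))]
head [(array([ 522., -309.,   -0.]), 0.93, array([364., 215.])), (array([ 389., -418.,    0.]), 0.65, array([399., 259.]))]
side 489.25755200431354 489.25755200431354 261.5985419593907 182.73606058651256 [-393.55917007  908.57720111  992.31677327] [-2.22583197 -0.00500984 -2.30437688]
jig [(array([561.,  35.,  -4.]), 0.84, array([263., 183.]))]
stop_face [(array([618.,  40.,  19.]), 0.58, array([251., 171.])), (array([ 339., -198.,   -3.]), 0.37, array([360., 185.]))]
valve_plate [(array([489., 258.,  -0.]), 0.85, array([224., 223.])), (array([483., 381.,   4.]), 
[... 389 characters left out ...]
 -3.]), 0.89, array([164.,   2.]))]
{'clock': 0.75, 'qpos': array([ 1.15418184,  0.62834238,  0.03849072,  1.51739939, -0.02700806,
        0.99631769, -0.01998026]), 'qd': array([ 0.0019658 ,  0.00058178, -0.00046626,  0.00080908,  0.00128637,
       -0.00066409,  0.00087598]), 'tau': array([ 1.47139890e-04, -5.63183391e+01,  1.22554522e+00, -1.93769950e+01,
        1.09501436e-02,  1.51219421e-03,  3.56012777e-06]), 'eef_pos': array([ 223.41861625, -610.4112664 ,  231.35081678]), 'tool_rot': array([-3.14154045e+00, -5.01122403e-05, -1.21998396e+00]), 'force': array([-0.39429939,  0.33376067, -0.21751021]), 'torque': array([-0.01225408, -0.03203185,  0.0161728 ]), 'width': 85.6935433721447}
```

View pics/top0.png

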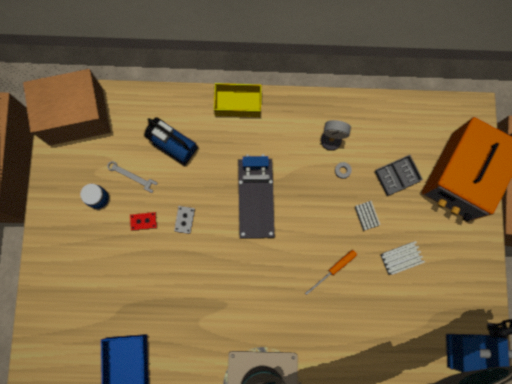

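The grey valve plate is at about (185,221) and its red look-alike is at (143,221). The finned heads are at (367,215), roughly 26x16 px (about 80x50 mm), and at (402,259), about 40 px long and so too big. The jig is at (256,198) with its stop towards the top of the picture (world +x). I choose (185,221) and (367,215), and will measure both and check them in a close crop.

```bash
python3 - <<'E'
from h import *
im=ctrl.get_image('top')
def rects(c,t,z):
    for d in ctrl.regions_of(c,t):
        ys,xs=np.nonzero(d['region'])
        if len(xs)<30: continue
        P=np.float32([at_z(im,u,v,z)[:2] for u,v in zip(xs,ys)])
        ctr,wh,a=cv2.minAreaRect(P); 
        # moments-based axis
        C=np.cov(P.T);w,V=np.linalg.eigh(C);ax=V[:,1]
        print(t,round(d['confidence'],2),'c',np.round(P.mean(0)),np.round(ctr),'wh',np.round(wh),round(a,1),'long axis deg',round(np.degrees(np.arctan2(ax[1],ax[0])),1),'sd dims',np.round(np.sqrt(12*w)))
rects('top','valve_plate',12);rects('top','head',30);rects('top','jig',20)
f=im['frame']
a=cv2.resize(f[190:240,125:245],None,fx=5,fy=5,interpolation=2);b=cv2.resize(f[190:275,340:440],None,fx=4,fy=4,interpolation=2)
j=cv2.resize(f[145:245,225:285],None,fx=3.4,fy=3.4,interpolation=2)
H=600;can=np.zeros((600,800,3),np.uint8);can[:250,:600]=a;can[255:595,:400]=b;can[255:595,410:614]=j
save(can,'crop.png')
E
```

```text
valve_plate 0.73 c [483. 377.] [482. 377.] wh [54. 83.] 5.1 long axis deg 94.5 sd dims [53. 82.]
valve_plate 0.69 c [491. 250.] [491. 251.] wh [52. 81.] 80.9 long axis deg 170.9 sd dims [51. 81.]
head 0.66 c [ 516. -313.] [ 517. -313.] wh [82. 57.] 18.8 long axis deg -162.4 sd dims [56. 81.]
head 0.61 c [ 389. -418.] [ 390. -418.] wh [ 74. 118.] 20.5 long axis deg 113.5 sd dims [ 70. 115.]
jig 0.88 c [568.  31.] [572.  31.] wh [267. 110.] 3.0 long axis deg -177.1 sd dims [109. 262.]
```

View pics/crop.png

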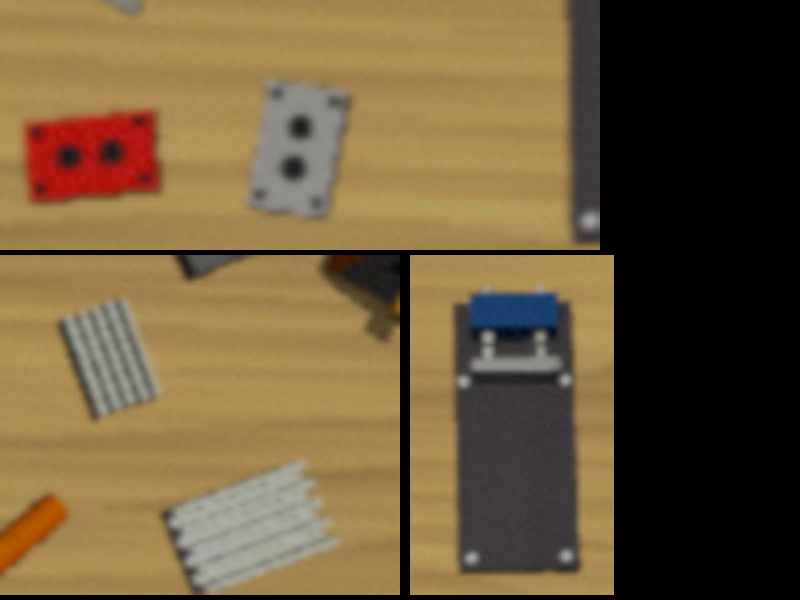

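The crop confirms it: the grey plate (crop 300,145) is 81x51 mm, and the small five-fin head (crop 110,355) is 81x56 mm. The other head measures 118x74 mm, so it is the wrong one.

```bash
python3 - <<'E'
from h import *
print(delta((540,-150,250),np.radians(110)));print(delta((490,251,130),np.radians(81)))
E
```

```text
(array([-32.36, -45.55,  -1.87]), array([-0. , -0. ,  0.1]))
(array([-71.74, -54.64,  10.13]), array([-0. , -0. , 29.1]))
```

```bash
W='x'; python3 -m creep '[{"hand":1,"travel":[-32,-45,-2],"angular":[0,0,0]},{"hand":1,"travel":[-32,-45,-2],"angular":[0,0,0]},{"hand":1,"travel":[-32,-45,-2],"angular":[0,0,0]},{"hand":1,"travel":[-32,-45,-2],"angular":[0,0,0]},{"hand":1,"travel":[-32,-45,-2],"angular":[0,0,0]},{"hand":1,"travel":[-32,-45,-2],"angular":[0,0,0]},{"hand":1,"travel":[-32,-45,-2],"angular":[0,0,0]},{"hand":1,"travel":[-32,-45,-2],"angular":[0,0,0]},{"hand":1,"travel":[-32,-45,-2],"angular":[0,0,0]},{"hand":1,"travel":[-32,-45,-2],"angular":[0,0,0]},{"hand":1,"travel":[-32,-45,-2],"angular":[0,0,0]},{"hand":1,"travel":[-71.7,-54.6,6],"angular":[0,0,29]},{"hand":1,"travel":[-71.7,-54.6,6],"angular":[0,0,29]},{"hand":1,"travel":[-71.7,-54.6,6],"angular":[0,0,29]},{"hand":1,"travel":[-71.7,-54.6,6],"angular":[0,0,29]},{"hand":1,"travel":[-71.7,-54.6,10],"angular":[0,0,29]},{"hand":1,"travel":[-71.7,-54.6,10],"angular":[0,0,29]},{"hand":1,"travel":[-71.7,-54.6,10],"angular":[0,0,29]},{"hand":1,"travel":[-71.7,-54.6,10],"angular":[0,0,29]},{"hand":1,"travel":[-71.7,-54.6,10],"angular":[0,0,29]}]'
cat > look.py <<'E'
import sys
from h import *
def wrist(t,z):
    im=ctrl.get_image('wrist')
    for d in ctrl.regions_of('wrist',t):
        ys,xs=np.nonzero(d['region'])
        if len(xs)<30: continue
        P=np.float32([at_z(im,u,v,z,True)[:2] for u,v in zip(xs,ys)])
        ctr,wh,a=cv2.minAreaRect(P);w,V=np.linalg.eigh(np.cov(P.T));ax=V[:,1]
        print(t,round(d['confidence'],2),'c',np.round(P.mean(0),1),np.round(ctr,1),'wh',np.round(wh),round(a,1),'axis',round(np.degrees(np.arctan2(ax[1],ax[0])),1),'px',xs.min(),xs.max(),ys.min(),ys.max())
    for d in ctrl.spot_point('wrist',t): print('spot',t,np.round(d['at'],1),round(d['confidence'],2))
    return im
if __name__=='__main__':
    for t,z in zip(sys.argv[2::2],sys.argv[3::2]): im=wrist(t,float(z))
    save(im['frame'],sys.argv[1]);s=ctrl.read_state();print(s['clock'],s['eef_pos'],s['tool_rot'])
E
python3 look.py w1.png valve_plate 12 jig 20
```

```text
clock: 2.95
eef_pos: [488.1, 255.3, 130.1]
tool_rot: [3.14, 0.001, -1.721]
force: [-0.3, -0.0, 0.4]
width: 85.5
valve_plate 0.95 c [494.9 253.8] [492.8 253.7] wh [50. 81.] 83.1 axis 172.5 px 229 286 143 229
valve_plate 0.65 c [486.4 376.4] [485.9 379.1] wh [52. 84.] 6.7 axis 99.1 px 96 178 179 243
spot valve_plate [487.  385.1  -1.6] 0.8
spot valve_plate [493.2 250.1   0.6] 0.69
jig 0.98 c [556.3  42.6] [554.5  19.8] wh [223. 157.] 2.8 axis 180.0 px 395 511 0 215
spot jig [562.5  28.5   1.6] 0.77
3.25 [490.49242232 248.91219612 131.74564383] [-3.14064197e+00 -6.98873645e-04 -1.72827595e+00]
```

View pics/w1.png

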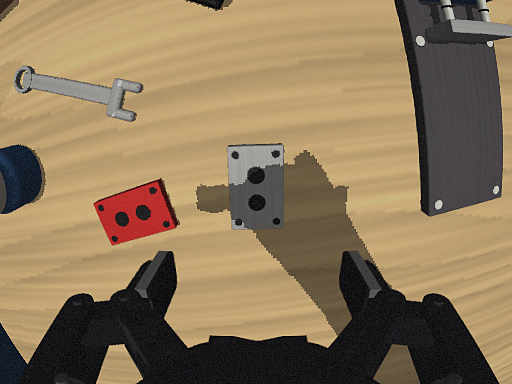

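The picture shows the plate between the open fingers' lines, at px (229-284, 144-229) and nearly parallel to them. The red look-alike at (135,213) is well clear.

```bash
python3 - <<'E'
from h import *
im=ctrl.get_image('wrist')
g=cv2.cvtColor(im['frame'],cv2.COLOR_RGB2GRAY)
c=cv2.cornerSubPix(g,np.float32([[229,144],[284,145],[283,229],[230,229]]).reshape(-1,1,2),(5,5),(-1,-1),(3,40,.01)).reshape(-1,2)
P=np.array([at_z(im,u,v,12,True)[:2] for u,v in c]);print(c,P,P.mean(0))
a=P[0]-P[3]+P[1]-P[2];yaw=np.arctan2(a[1],a[0]);print(np.degrees(yaw))
print(delta((*P.mean(0),3),yaw+np.pi/2))
E
```

```text
[[229. 144.]
 [284. 145.]
 [283. 229.]
 [230. 229.]] [[538.82500823 266.81090315]
 [530.25957183 218.80313391]
 [450.47676652 230.42436584]
 [458.47774931 280.83739724]] [494.50977397 249.21895004]
-9.099666947116592
(array([-0.11, -0.36, 12.89]), array([-0.1, -0. ,  0. ]))
```

```bash
python3 -m creep '[{"hand":1,"travel":[-0.1,-0.3,4],"angular":[0,0,0]},{"hand":1,"travel":[-0.1,-0.3,8],"angular":[0,0,0]},{"hand":1,"travel":[-0.1,-0.3,11],"angular":[0,0,0]},{"hand":1,"travel":[-0.1,-0.3,12.8],"angular":[0,0,0]},{"hand":1,"travel":[-0.1,-0.3,12.8],"angular":[0,0,0]},{"hand":1,"travel":[-0.1,-0.3,12.8],"angular":[0,0,0]},{"hand":0,"travel":[-0.1,-0.3,12.8],"angular":[0,0,0]},{"hand":0,"travel":[-0.1,-0.3,12.8],"angular":[0,0,0]},{"hand":0,"travel":[-0.1,-0.3,12.8],"angular":[0,0,0]},{"hand":0,"travel":[-0.1,-0.3,12.8],"angular":[0,0,0]},{"hand":0,"travel":[-0.1,-0.3,12.8],"angular":[0,0,0]},{"hand":0,"travel":[-0.1,-0.3,12.8],"angular":[0,0,0]},{"hand":0,"travel":[-0.1,-0.3,12.8],"angular":[0,0,0]},{"hand":0,"travel":[-0.1,-0.3,12.8],"angular":[0,0,0]},{"hand":0,"travel":[-0.1,-0.3,12.8],"angular":[0,0,0]}]'
```

```text
clock: 4.8
eef_pos: [495.0, 250.0, 5.8]
tool_rot: [-3.138, 0.002, -1.729]
force: [-1.4, -0.8, 9.8]
width: 47.2
```

```bash
python3 -m creep '[{"hand":0,"travel":[0,0,-3],"angular":[0,0,0]},{"hand":0,"travel":[0,0,-7],"angular":[0,0,0]},{"hand":0,"travel":[0,0,-12],"angular":[0,0,0]},{"hand":0,"travel":[0,0,-15],"angular":[0,0,0]},{"hand":0,"travel":[0,0,-15],"angular":[0,0,0]}]'; python3 - <<'E'
from h import *
y=np.radians(2.9);p=np.array([565,32])+R.from_euler('z',y).apply([-25,0,0])[:2]
print(p,delta((*p,150),y+np.pi/2),delta((*p-np.array([100,0]),150),y+np.pi/2))
E
```

```text
clock: 5.3
eef_pos: [497.2, 251.2, 160.8]
tool_rot: [-3.13, 0.008, -1.729]
force: [1.2, -0.2, -2.0]
width: 47.0
[540.03201607  30.7351765 ] (array([21.1 , -7.69,  1.  ]), array([ -0.7,   0.4, -11.9])) (array([22.68,  2.19,  0.88]), array([ -0.7,   0.4, -11.9]))
```

```bash
python3 -m creep '[{"hand":0,"travel":[5,-2,0.5],"angular":[-0.7,0.4,-4]},{"hand":0,"travel":[10,-4,1],"angular":[-0.7,0.4,-9]},{"hand":0,"travel":[14,-5.5,1],"angular":[-0.7,0.4,-12]},{"hand":0,"travel":[18,-6.5,1],"angular":[-0.7,0.4,-12]},{"hand":0,"travel":[21,-7.7,1],"angular":[-0.7,0.4,-12]},{"hand":0,"travel":[21,-7.7,1],"angular":[-0.7,0.4,-12]},{"hand":0,"travel":[21,-7.7,1],"angular":[-0.7,0.4,-12]},{"hand":0,"travel":[21,-7.7,1],"angular":[-0.7,0.4,-12]}]'; python3 look.py w2.png jig 20 stop_face 20 valve_plate 150
```

```text
clock: 6.1
eef_pos: [539.6, 33.3, 149.5]
tool_rot: [3.14, 0.001, -1.517]
force: [0.2, -0.5, -1.7]
width: 47.5
jig 0.7 c [619.7  35.7] [596.8  34.8] wh [222. 109.] 2.9 axis -175.9 px 199 320 11 240
spot jig [562.4  29.9   1.9] 0.89
stop_face 0.64 c [634.8  36. ] [662.1  38. ] wh [92. 94.] 3.2 axis 93.0 px 208 312 12 108
valve_plate 0.92 c [540.4  32.5] [535.1  32.2] wh [86. 52.] 3.3 axis -176.7 px 207 308 188 322
valve_plate 0.74 c [552.5 199.5] [552.4 202.9] wh [26. 38.] 9.6 axis 126.5 px 0 28 194 233
spot valve_plate [486.8 384.1  -1.3] 0.69
spot valve_plate [ 765.9 -204.6    2.4] 0.31
6.55 [540.33777241  32.08409048 150.07459273] [ 3.14130852e+00 -5.04596385e-04 -1.51871578e+00]
```

View pics/w2.png

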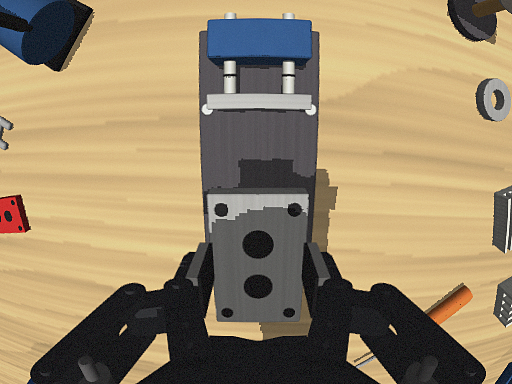

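The plate is held square between the fingers, with its centre near px (258,255). Deck edges run at columns 201 to 319, and the stop bar's near edge is at row ~109. I'll work out the jig's pose from those.

```bash
python3 - <<'E'
from h import *
im=ctrl.get_image('wrist');f=im['frame'];g=cv2.cvtColor(f,cv2.COLOR_RGB2GRAY).astype(int)
L=[];Rr=[]
for v in range(115,181,5):
    row=cv2.GaussianBlur(g[v:v+1].astype(np.float32),(5,1),0)[0];d=np.diff(row)
    l=190+np.argmin(d[190:212]);r=305+np.argmax(d[305:330]);L.append(at_z(im,l+.5,v,20,True)[:2]);Rr.append(at_z(im,r+.5,v,20,True)[:2])
L=np.array(L);Rr=np.array(Rr)
for n,P in(('L',L),('R',Rr)):
    k=np.polyfit(P[:,0],P[:,1],1);print(n,np.degrees(np.arctan(k[0])),np.polyval(k,540),np.polyval(k,600),np.abs(np.polyval(k,P[:,0])-P[:,1]).max())
for u,v in((200,31),(320,31)):print(at_z(im,u,v,20,True))
for u,v in((207,96),(312,97),(207,108),(312,109)):print(at_z(im,u,v,65,True),at_z(im,u,v,22,True))
for u,v in((207,194),(309,189),(214,321),(302,322)):print(at_z(im,u,v,150,True),at_z(im,u,v,138,True))
E
```

```text
L 2.600337554804837 86.85816731142661 89.58310558388237 0.43636724068736044
R 13.347096322126907 -33.60048218901622 -19.364997958331344 5.8978783316825485
[687.89304141  92.09344954  20.        ]
[693.8858998  -16.82937802  20.        ]
[624.88354532  74.79345558  65.        ] [626.13651541  82.12497818  22.        ]
[628.35362768  -4.69523359  65.        ] [630.26284812 -12.39634578  22.        ]
[615.62296986  74.45951616  65.        ] [615.12461092  81.72788526  22.        ]
[619.09747338  -5.33776809  65.        ] [619.25620091 -13.16039425  22.        ]
[573.75025841  59.35932757 150.        ] [569.99887812  61.32597186 138.        ]
[579.04609498   8.1478248  150.        ] [575.74107803   5.7980713  138.        ]
[490.86601311  56.77942925 150.        ] [480.12867549  58.52862498 138.        ]
[492.85093684   1.6460609  150.        ] [482.28089992  -1.25169838 138.        ]
```

```bash
python3 -m creep '[{"hand":0,"travel":[0.1,0,4],"angular":[0,0,0]},{"hand":0,"travel":[0.1,0,8],"angular":[0,0,0]},{"hand":0,"travel":[0.1,0,10.5],"angular":[0,0,0]},{"hand":0,"travel":[0.1,0,11.7],"angular":[0,0,0]},{"hand":0,"travel":[0.1,0,12.2],"angular":[0,0,0]},{"hand":0,"travel":[0.1,0,12.3],"angular":[0,0,0]},{"hand":0,"travel":[0.1,0,12.35],"angular":[0,0,0]},{"hand":0,"travel":[0.1,0,12.35],"angular":[0,0,0]}]'
```

```text
clock: 7.4
eef_pos: [541.3, 31.0, 27.7]
tool_rot: [-3.14, -0.0, -1.519]
force: [-1.0, -0.5, -1.6]
width: 47.1
```

```bash
python3 -m creep '[{"hand":0,"travel":[0,0,0.1],"angular":[0,0,0]},{"hand":0,"travel":[0,0,0.2],"angular":[0,0,0]},{"hand":0,"travel":[0,0,0.2],"angular":[0,0,0]},{"hand":0,"travel":[0,0,0.2],"angular":[0,0,0]}]'
```

```text
clock: 7.8
eef_pos: [541.5, 31.0, 26.0]
tool_rot: [-3.139, -0.0, -1.519]
force: [0.2, -0.2, 0.2]
width: 46.7
```

```bash
python3 -m creep '[{"hand":0.85,"travel":[0,0,0],"angular":[0,0,0]},{"hand":0.85,"travel":[0,0,0],"angular":[0,0,0]},{"hand":0.85,"travel":[0,0,0],"angular":[0,0,0]},{"hand":0.85,"travel":[0,0,0],"angular":[0,0,0]},{"hand":0.85,"travel":[0,0,0],"angular":[0,0,0]},{"hand":0.85,"travel":[0,0,-1],"angular":[0,0,0]},{"hand":0.85,"travel":[0,0,-3],"angular":[0,0,0]},{"hand":0.85,"travel":[0,0,-7],"angular":[0,0,0]},{"hand":1,"travel":[0,0,-12],"angular":[0,0,0]},{"hand":1,"travel":[0,0,-14],"angular":[0,0,0]},{"hand":1,"travel":[0,0,-14],"angular":[0,0,0]}]'; python3 look.py w3.png valve_plate 32
python3 -c "
from h import *
print(delta((519,-312,150),np.radians(107.6)))"
```

```text
clock: 8.9
eef_pos: [543.7, 31.2, 170.2]
tool_rot: [-3.131, 0.0, -1.519]
force: [0.7, -0.3, -0.6]
width: 85.3
valve_plate 0.61 c [540.4  31. ] [538.9  30.8] wh [82. 51.] 2.0 axis -176.8 px 232 284 152 231
valve_plate 0.6 c [495.7 346.4] [495.6 352.4] wh [49. 85.] 6.7 axis 105.9 px 0 37 194 231
spot valve_plate [486.4 384.6  -1.9] 0.89
9.05 [540.44974416  31.01744178 165.62696917] [-3.14025552e+00 -4.09116861e-04 -1.51889725e+00]
(array([34.14,  3.92,  1.57]), array([ -0.1,  -0. , -14.6]))
```

View pics/w3.png

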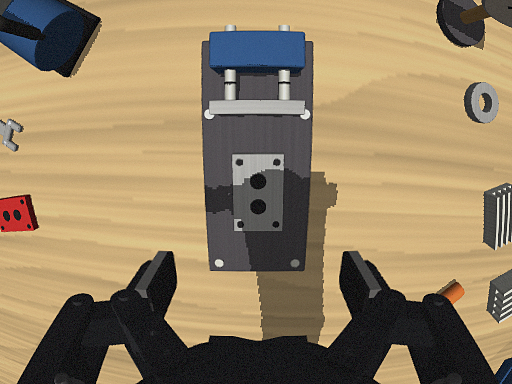

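The plate lies flat and lengthwise in the middle of the deck, px (232-284, 153-231), measured at (539.5, 31). The fingers are clear of it. Next I go to the head.

```bash
python3 -m creep '[{"hand":1,"travel":[5,0.6,1],"angular":[0,0,-4]},{"hand":1,"travel":[10,1,1],"angular":[0,0,-8]},{"hand":1,"travel":[15,2,1.5],"angular":[0,0,-14.6]},{"hand":1,"travel":[20,2.5,1.5],"angular":[0,0,-14.6]},{"hand":1,"travel":[25,3,1.5],"angular":[0,0,-14.6]},{"hand":1,"travel":[30,3.5,1.5],"angular":[0,0,-14.6]},{"hand":1,"travel":[34,3.9,1.5],"angular":[0,0,-14.6]},{"hand":1,"travel":[34,3.9,1.5],"angular":[0,0,-14.6]},{"hand":1,"travel":[34,3.9,1.5],"angular":[0,0,-14.6]},{"hand":1,"travel":[34,3.9,1.5],"angular":[0,0,-14.6]},{"hand":1,"travel":[34,3.9,1.5],"angular":[0,0,-14.6]}]'; python3 look.py w4.png head 30
```

```text
clock: 10.15
eef_pos: [519.5, -308.3, 150.2]
tool_rot: [-3.141, 0.001, -1.261]
force: [0.3, -0.5, -0.0]
width: 85.2
head 0.72 c [ 402.2 -405.1] [ 394.8 -411. ] wh [99. 98.] 20.4 axis 75.2 px 267 350 282 345
head 0.68 c [ 525.6 -311.8] [ 522.5 -312.6] wh [83. 50.] 19.5 axis -160.7 px 235 290 146 232
head 0.16 c [630.8  21.7] [637.1  18.7] wh [40. 57.] 1.9 axis 62.5 px 0 27 0 32
spot head [ 390.4 -422.7   -1.5] 0.98
spot head [ 519.6 -321.2   -2.7] 0.89
10.3 [ 519.57387649 -309.20600246  150.72579944] [-3.14029874e+00 -2.46684891e-04 -1.26201115e+00]
```

View pics/w4.png

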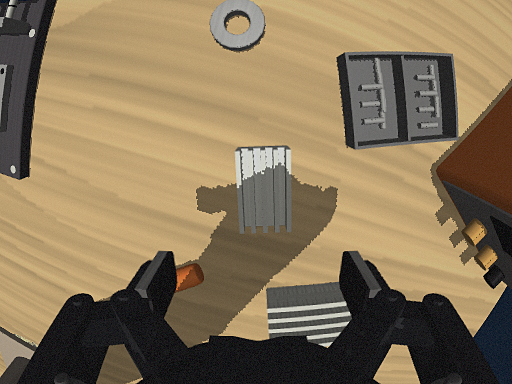

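The small head is at px (235-291, 147-232), aligned with the fingers. The bigger one at (308,315) lies behind and clear.

```bash
python3 - <<'E'
from h import *
im=ctrl.get_image('wrist')
for z in(26,30):
    P=np.array([at_z(im,u,v,z,True)[:2] for u,v in [(235.5,148),(290.5,147),(291,231),(239,232)]])
    a=P[0]-P[3]+P[1]-P[2];yaw=np.arctan2(a[1],a[0]);print(P.mean(0),np.degrees(yaw),np.linalg.norm(P[0]-P[3]),np.linalg.norm(P[0]-P[1]),np.linalg.norm(P[2]-P[3]))
print(delta((*P.mean(0),8),yaw+np.pi/2))
E
```

```text
[ 521.28687932 -315.03316521] 19.34617941090882 82.5481386092933 49.80270595423944 51.2219034785627
[ 522.37101773 -314.59400948] 19.346179410908828 81.31226366284382 49.057081430280746 50.45503134449525
(array([ 0.56, -0.1 , 14.28]), array([-0.1, -0. , -1.7]))
```

```bash
python3 -m creep '[{"hand":1,"travel":[0.5,-0.1,4],"angular":[0,0,-1.5]},{"hand":1,"travel":[0.5,-0.1,8],"angular":[0,0,-1.5]},{"hand":1,"travel":[0.5,-0.1,12],"angular":[0,0,-1.5]},{"hand":1,"travel":[0.5,-0.1,14.2],"angular":[0,0,-1.5]},{"hand":1,"travel":[0.5,-0.1,14.2],"angular":[0,0,-1.5]},{"hand":1,"travel":[0.5,-0.1,14.2],"angular":[0,0,-1.5]},{"hand":0,"travel":[0.5,-0.1,14.2],"angular":[0,0,-1.5]},{"hand":0,"travel":[0.5,-0.1,14.2],"angular":[0,0,-1.5]},{"hand":0,"travel":[0.5,-0.1,14.2],"angular":[0,0,-1.5]},{"hand":0,"travel":[0.5,-0.1,14.2],"angular":[0,0,-1.5]},{"hand":0,"travel":[0.5,-0.1,14.2],"angular":[0,0,-1.5]},{"hand":0,"travel":[0.5,-0.1,14.2],"angular":[0,0,-1.5]},{"hand":0,"travel":[0.5,-0.1,14.2],"angular":[0,0,-1.5]},{"hand":0,"travel":[0.5,-0.1,14.2],"angular":[0,0,-1.5]},{"hand":0,"travel":[0.5,-0.1,14.2],"angular":[0,0,-1.5]}]'
```

```text
clock: 11.85
eef_pos: [523.3, -314.5, 10.7]
tool_rot: [-3.138, -0.003, -1.236]
force: [-0.6, 1.2, 5.9]
width: 49.1
```

```bash
python3 -m creep '[{"hand":0,"travel":[0,0,-3],"angular":[0,0,0]},{"hand":0,"travel":[0,0,-7],"angular":[0,0,0]},{"hand":0,"travel":[0,0,-12],"angular":[0,0,0]},{"hand":0,"travel":[0,0,-16],"angular":[0,0,0]},{"hand":0,"travel":[0,0,-16],"angular":[0,0,0]},{"hand":0,"travel":[0,0,-16],"angular":[0,0,0]}]'; python3 look.py w5.png head 175; python3 - <<'E'
from h import *
print(delta((540,31,170),np.radians(93)))
E
```

```text
clock: 12.45
eef_pos: [522.8, -314.5, 172.1]
tool_rot: [-3.137, -0.004, -1.236]
force: [-0.7, 0.2, -3.1]
width: 48.4
head 0.69 c [ 482.4 -346.8] [ 485.1 -345.4] wh [28. 33.] 22.4 axis 124.2 px 259 312 303 339
head 0.66 c [ 524.  -313.9] [ 515.3 -316.9] wh [99. 58.] 19.0 axis -161.4 px 202 313 182 335
spot head [ 519.1 -323.4  159.2] 0.89
spot head [ 392.7 -421.6   -2.3] 0.75
12.6 [ 521.34484022 -313.59101298  169.0929467 ] [-3.14069446e+00  1.15660399e-05 -1.23626248e+00]
(array([-31.94, -13.08,  -0.08]), array([-0.1,  0. , 16.2]))
```

View pics/w5.png

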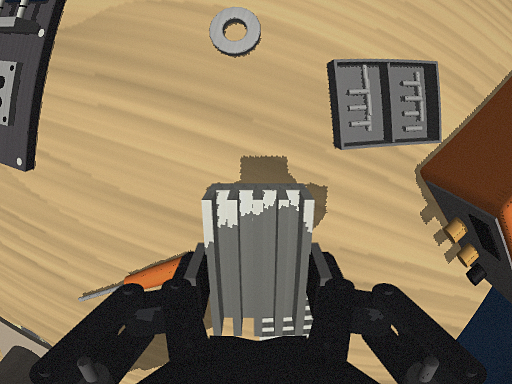

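```bash
python3 - <<'E'
from h import *
im=ctrl.get_image('wrist');s=ctrl.read_state();p=np.array(s['eef_pos']);R0=Rm(s['tool_rot'])
b=p[2]-10.7
for z,C in((b+30,[(203,200),(313,198),(307,335),(212,333)]),(b,[(207,188),(310,186)])):
    P=np.array([at_z(im,u,v,z,True) for u,v in C]);print(np.round((P-p)@R0,1))
# plate: compare placed plate pose measure from w3 style
E
```

```text
[[-24.1 -37.7 -19.3]
 [ 24.4 -38.7 -19.3]
 [ 27.8  42.2 -19.3]
 [-25.5  40.5 -19.3]]
[[-27.4 -34.8  10.7]
 [ 28.2 -35.9  10.7]]
```

```bash
python3 -m creep '[{"hand":0,"travel":[-5,-2,0],"angular":[0,0,4]},{"hand":0,"travel":[-10,-4,0],"angular":[0,0,8]},{"hand":0,"travel":[-14.5,-6,0],"angular":[0,0,12]},{"hand":0,"travel":[-19,-8,0],"angular":[0,0,16.2]},{"hand":0,"travel":[-23,-9.7,0],"angular":[0,0,16.2]},{"hand":0,"travel":[-27,-11.3,0],"angular":[0,0,16.2]},{"hand":0,"travel":[-30,-12.4,0],"angular":[0,0,16.2]},{"hand":0,"travel":[-32,-13.1,0],"angular":[0,0,16.2]},{"hand":0,"travel":[-32,-13.1,0],"angular":[0,0,16.2]},{"hand":0,"travel":[-32,-13.1,0],"angular":[0,0,16.2]},{"hand":0,"travel":[-32,-13.1,0],"angular":[0,0,16.2]},{"hand":0,"travel":[-32,-13.1,0],"angular":[0,0,16.2]}]'; python3 - <<'E'
from h import *
s=ctrl.read_state();print(s['eef_pos'],s['tool_rot'])
print(delta((541,31,46),np.pi-1.519))
E
```

```text
clock: 13.85
eef_pos: [540.0, 29.9, 168.8]
tool_rot: [-3.141, -0.001, -1.521]
force: [0.8, -0.5, -1.7]
width: 48.4
[540.00596769  29.8667073  168.81249002] [-3.14139657e+00 -5.07596466e-04 -1.52147325e+00]
(array([-0.11, -0.1 , 12.28]), array([-0. , -0. , -0.1]))
```

```bash
python3 -m creep '[{"hand":0,"travel":[-0.1,-0.1,4],"angular":[0,0,0]},{"hand":0,"travel":[-0.1,-0.1,8],"angular":[0,0,0]},{"hand":0,"travel":[-0.1,-0.1,11],"angular":[0,0,0]},{"hand":0,"travel":[-0.1,-0.1,12],"angular":[0,0,0]},{"hand":0,"travel":[-0.1,-0.1,12.3],"angular":[0,0,0]},{"hand":0,"travel":[-0.1,-0.1,12.3],"angular":[0,0,0]},{"hand":0,"travel":[-0.1,-0.1,12.3],"angular":[0,0,0]}]'
python3 -m creep '[{"hand":0,"travel":[0,0,0.1],"angular":[0,0,0]},{"hand":0,"travel":[0,0,0.2],"angular":[0,0,0]},{"hand":0,"travel":[0,0,0.2],"angular":[0,0,0]}]'
```

```text
clock: 14.55
eef_pos: [542.2, 30.7, 47.3]
tool_rot: [-3.139, -0.0, -1.522]
force: [-1.0, -0.1, -2.1]
width: 48.6
clock: 14.85
eef_pos: [542.6, 30.8, 45.8]
tool_rot: [-3.138, -0.0, -1.522]
force: [-0.5, -0.2, -2.3]
width: 49.0
```

```bash
python3 -m creep '[{"hand":0,"travel":[0,0,0.1],"angular":[0,0,0]},{"hand":0,"travel":[0,0,0.2],"angular":[0,0,0]},{"hand":0,"travel":[0,0,0.2],"angular":[0,0,0]}]'
python3 -m creep '[{"hand":0,"travel":[0,0,0.1],"angular":[0,0,0]},{"hand":0,"travel":[0,0,0.2],"angular":[0,0,0]},{"hand":0,"travel":[0,0,0.2],"angular":[0,0,0]}]'
```

```text
clock: 15.15
eef_pos: [542.4, 30.8, 43.6]
tool_rot: [-3.138, -0.0, -1.522]
force: [0.2, -0.2, -1.9]
width: 48.6
clock: 15.45
eef_pos: [542.5, 30.8, 42.7]
tool_rot: [-3.138, -0.0, -1.522]
force: [-2.2, -0.2, 8.7]
width: 48.7
```

Contact is at the expected height, with force rising to 8.7 N. I release and rise straight up.

```bash
python3 -m creep '[{"hand":0,"travel":[0,0,-0.1],"angular":[0,0,0]},{"hand":0.85,"travel":[0,0,-0.1],"angular":[0,0,0]},{"hand":0.85,"travel":[0,0,-0.1],"angular":[0,0,0]},{"hand":0.85,"travel":[0,0,-0.1],"angular":[0,0,0]},{"hand":0.85,"travel":[0,0,-0.1],"angular":[0,0,0]},{"hand":0.85,"travel":[0,0,-0.1],"angular":[0,0,0]},{"hand":0.85,"travel":[0,0,-1],"angular":[0,0,0]},{"hand":0.85,"travel":[0,0,-3],"angular":[0,0,0]},{"hand":0.85,"travel":[0,0,-7],"angular":[0,0,0]},{"hand":1,"travel":[0,0,-12],"angular":[0,0,0]},{"hand":1,"travel":[0,0,-12],"angular":[0,0,0]},{"hand":1,"travel":[0,0,-12],"angular":[0,0,0]}]'; python3 look.py w6.png head 62
python3 -c "
from h import *
f=cv2.imread('pics/w6.png')[20:290,170:350];cv2.imwrite('pics/w6c.png',cv2.resize(f,None,fx=2.2,fy=2.2,interpolation=2))"
```

```text
clock: 16.65
eef_pos: [542.8, 30.9, 164.5]
tool_rot: [-3.134, -0.0, -1.522]
force: [0.3, -0.1, 0.0]
width: 85.3
head 0.69 c [545.5  31.4] [542.   31.2] wh [85. 51.] 3.7 axis -177.8 px 228 287 151 244
head 0.69 c [ 414.2 -317.5] [ 405.7 -320.4] wh [114.  43.] 32.7 axis -142.4 px 490 511 270 322
spot head [540.8  23.7  30.1] 0.73
16.8 [540.96277157  30.74175431 161.71411691] [-3.14007126e+00 -5.27615756e-04 -1.52173058e+00]
```

View pics/w6c.png

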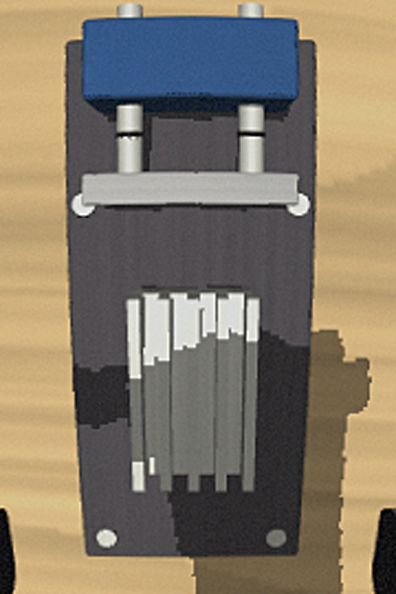

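The head sits squarely on the plate, fins up, with nothing of the plate showing (crop px 127-260, 290-492). The stop is at rest, with the rings clear of the housing. Next I go behind the pile with the fingers nearly shut.

```bash
python3 - <<'E'
from h import *
y=np.radians(3)
for z in(90,24): print(delta((466,26.9,z),y+np.pi/2))
E
```

```text
(array([0.01, 7.52, 7.16]), array([-0.1, -0. , -0.2]))
(array([1.000e-02, 7.530e+00, 1.376e+01]), array([-0.1, -0. , -0.2]))
```

```bash
python3 -m creep '[{"hand":0.2,"travel":[0,4,0],"angular":[0,0,0]},{"hand":0.2,"travel":[0,7.5,0],"angular":[0,0,0]},{"hand":0.2,"travel":[0,7.5,0],"angular":[0,0,0]},{"hand":0.2,"travel":[0,7.5,4],"angular":[0,0,0]},{"hand":0.2,"travel":[0,7.5,7],"angular":[0,0,0]},{"hand":0.2,"travel":[0,7.5,10],"angular":[0,0,0]},{"hand":0.2,"travel":[0,7.5,12.5],"angular":[0,0,0]},{"hand":0.2,"travel":[0,7.5,13.5],"angular":[0,0,0]},{"hand":0.2,"travel":[0,7.5,13.7],"angular":[0,0,0]},{"hand":0.2,"travel":[0,7.5,13.7],"angular":[0,0,0]},{"hand":0.2,"travel":[0,7.5,13.7],"angular":[0,0,0]}]'; python3 -c "
from h import *
s=ctrl.read_state();print(s['force'])
im=ctrl.get_image('side');save(cv2.resize(im['frame'][90:270,160:360],None,fx=3,fy=3,interpolation=2),'s1.png')"
```

```text
clock: 17.9
eef_pos: [466.5, 26.9, 24.3]
tool_rot: [-3.14, -0.0, -1.522]
force: [0.1, 1.0, 0.1]
width: 17.3
[0.10570456 1.01029691 0.14810694]
```

View pics/s1.png

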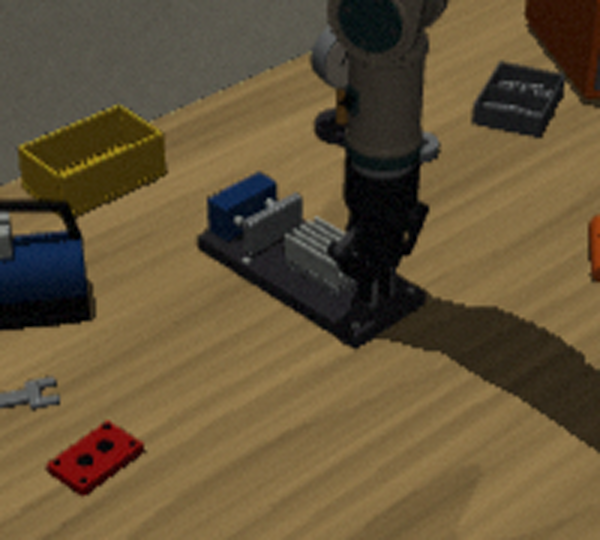

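The side view shows the pile square on the deck, the fingers standing behind it, and the stop free. I push slowly.

```bash
python3 -m creep '[{"hand":0.2,"travel":[0,-0.6,0],"angular":[0,0,0]},{"hand":0.2,"travel":[0,-1.2,0],"angular":[0,0,0]},{"hand":0.2,"travel":[0,-1.6,0],"angular":[0,0,0]},{"hand":0.2,"travel":[0,-1.8,0],"angular":[0,0,0]},{"hand":0.2,"travel":[0,-2.0,0],"angular":[0,0,0]},{"hand":0.2,"travel":[0,-2.2,0],"angular":[0,0,0]},{"hand":0.2,"travel":[0,-2.4,0],"angular":[0,0,0]},{"hand":0.2,"travel":[0,-2.6,0],"angular":[0,0,0]},{"hand":0.2,"travel":[0,-2.8,0],"angular":[0,0,0]},{"hand":0.2,"travel":[0,-3.0,0],"angular":[0,0,0]},{"hand":0.2,"travel":[0,-3.3,0],"angular":[0,0,0]},{"hand":0.2,"travel":[0,-3.6,0],"angular":[0,0,0]},{"hand":0.2,"travel":[0,-3.9,0],"angular":[0,0,0]},{"hand":0.2,"travel":[0,-4.2,0],"angular":[0,0,0]},{"hand":0.2,"travel":[0,-4.5,0],"angular":[0,0,0]},{"hand":0.2,"travel":[0,-4.5,0],"angular":[0,0,0]}]'
```

```text
clock: 19.55
eef_pos: [512.5, 29.2, 24.7]
tool_rot: [-3.139, -0.0, -1.522]
force: [-0.1, 0.1, -0.2]
width: 17.2
```

```bash
python3 -m creep '[{"hand":0.2,"travel":[0,-0.2,0],"angular":[0,0,0]},{"hand":0.2,"travel":[0,-0.4,0],"angular":[0,0,0]},{"hand":0.2,"travel":[0,-0.6,0],"angular":[0,0,0]}]'; python3 look.py w7.png head 62;python3 -c "
from h import *
f=cv2.imread('pics/w7.png');cv2.imwrite('pics/w7c.png',f[0:384,130:390])"
```

```text
clock: 19.85
eef_pos: [518.3, 29.4, 24.7]
tool_rot: [-3.139, -0.0, -1.522]
force: [-1.7, -0.7, 0.3]
width: 16.8
head 0.79 c [575.7  32.4] [571.5  32.1] wh [80. 50.] 2.6 axis -177.5 px 187 328 64 270
spot head [572.2  24.6  31. ] 0.63
20.0 [518.94090966  29.5141339   24.74321853] [-3.13781777e+00 -4.72562189e-05 -1.52224553e+00]
```

View pics/w7c.png

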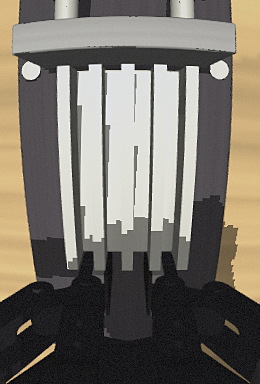

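Contact is made: the fingers are on the pile's rear (crop row ~270) and its front is just short of the stop. I continue in small steps, watching the force.

```bash
python3 -m creep '[{"hand":0.2,"travel":[0,-0.15,0],"angular":[0,0,0]},{"hand":0.2,"travel":[0,-0.3,0],"angular":[0,0,0]},{"hand":0.2,"travel":[0,-0.45,0],"angular":[0,0,0]},{"hand":0.2,"travel":[0,-0.6,0],"angular":[0,0,0]},{"hand":0.2,"travel":[0,-0.7,0],"angular":[0,0,0]},{"hand":0.2,"travel":[0,-0.8,0],"angular":[0,0,0]}]'
python3 -m creep '[{"hand":0.2,"travel":[0,-0.1,0],"angular":[0,0,0]},{"hand":0.2,"travel":[0,-0.2,0],"angular":[0,0,0]},{"hand":0.2,"travel":[0,-0.3,0],"angular":[0,0,0]}]'
```

```text
clock: 20.6
eef_pos: [525.2, 29.6, 24.7]
tool_rot: [-3.141, -0.001, -1.522]
force: [-6.4, -0.7, 4.1]
width: 16.9
clock: 20.9
eef_pos: [526.0, 29.6, 24.6]
tool_rot: [3.138, -0.001, -1.522]
force: [-7.9, 1.0, 5.4]
width: 17.1
```

```bash
python3 -m creep '[{"hand":0.2,"travel":[0,-0.3,0],"angular":[0,0,0]},{"hand":0.2,"travel":[0,-0.45,0],"angular":[0,0,0]},{"hand":0.2,"travel":[0,-0.6,0],"angular":[0,0,0]},{"hand":0.2,"travel":[0,-0.6,0],"angular":[0,0,0]}]'; python3 look.py w8.png head 62;python3 -c "
from h import *
f=cv2.imread('pics/w8.png');cv2.imwrite('pics/w8c.png',cv2.resize(f[0:300,150:370],None,fx=2,fy=2,interpolation=2))"
```

```text
clock: 21.3
eef_pos: [529.0, 29.7, 24.5]
tool_rot: [3.132, -0.002, -1.522]
force: [-7.8, 0.2, 6.1]
width: 17.3
head 0.67 c [584.8  32.6] [580.   32.3] wh [80. 51.] 2.8 axis -177.4 px 185 329 70 276
spot head [577.9  26.6  28.8] 0.93
21.45 [529.02466455  29.67848116  24.51751   ] [ 3.13206221e+00 -1.89790021e-03 -1.52171221e+00]
```

View pics/w8c.png

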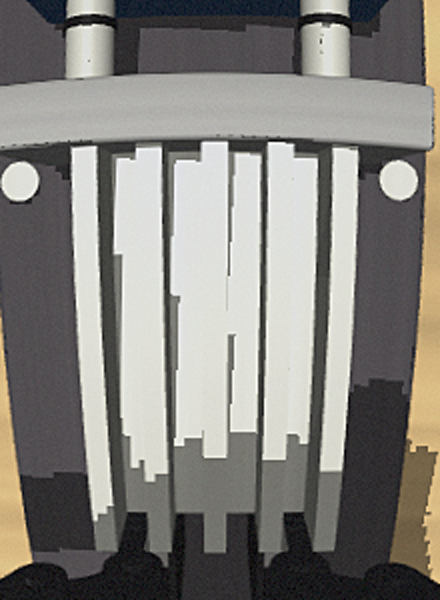

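```bash
python3 - <<'E'
from h import *
im=ctrl.get_image('wrist');g=cv2.cvtColor(im['frame'],cv2.COLOR_RGB2GRAY).astype(int)
e=np.array([np.cos(np.radians(3)),np.sin(np.radians(3))]);j=np.array([566.5,31.5])
for u in(158,165,172,345,352,360):
    col=g[55:90,u];v=55+np.argmin(np.diff(col));print(u,v,col[::3],(at_z(im,u,v+.5,65,True)[:2]-j)@e-50)
# rings: dark band on rods
for u in(194,195,312,313):
    col=g[0:40,u];print(u,col)
for h in(35,42,50):print(h,[proj(im,(*(j+e*90+np.array([-e[1],e[0]])*o),z),True).round(1) for o in(20,-20) for z in(h,65)])
s=ctrl.read_state();print(s['force'],s['eef_pos'])
E
```

```text
158 73 [179 180 174 177 178 180 137  53  62 233 221 223] 3.7761563974626284
165 71 [176 173 174 182 184 186 101  57  58 147 224 222] 4.248872619895984
172 70 [177 176 175 181 181 188  74  58  52  65  84  80] 4.381270692383666
345 72 [175 166 172 179 179 177  72  56  43 229 219 220] 3.5274717471767403
352 73 [175 172 170 177 174 178 108  54  70 229 222 221] 3.3793840328190754
360 73 [173 172 166 172 179 175 139  74  75  75  74  73] 3.637881650408886
194 [220 220 220 219 218 227 237  91  41  44  41  32 100 242 226 222 220 220
 223 223 221 222 221 221 219 220 221 223 225 219 137 226 223 222 221 222
 225 230 181 143]
195 [221 219 219 222 220 228 236  53  40  41  47  26  99 236 224 221 219 219
 220 220 219 221 217 220 221 220 219 219 220 219 220 222 220 220 219 219
 219 229 173 138]
312 [219 219 220 219 225 237 162  35  37  50  34  78 119 170 232 224 222 222
 223 223 224 224 222 221 224 222 224 224 223 222 222 221 223 222 221 223
 225 212 144 150]
313 [220 220 220 220 225 239 116  28  47  52  35  75 126 149 232 224 221 220
 222 221 223 221 223 220 221 222 221 220 221 223 221 221 221 223 223 221
 227 219 144 147]
35 [array([211.2,   0.4]), array([198.7, -26. ]), array([302.4,   0. ]), array([314.7, -26.4])]
42 [array([208.7,  -4.8]), array([198.7, -26. ]), array([304.8,  -5.2]), array([314.7, -26.4])]
50 [array([205.6, -11.4]), array([198.7, -26. ]), array([307.9, -11.8]), array([314.7, -26.4])]
[-9.01702185  0.33338652  6.65934377] [528.99882254  29.68467624  24.50792539]
```

```bash
python3 -m creep '[{"hand":0.2,"travel":[0,-0.3,0],"angular":[0,0,0]},{"hand":0.2,"travel":[0,-0.5,0],"angular":[0,0,0]},{"hand":0.2,"travel":[0,-0.7,0],"angular":[0,0,0]},{"hand":0.2,"travel":[0,-0.8,0],"angular":[0,0,0]},{"hand":0.2,"travel":[0,-0.8,0],"angular":[0,0,0]}]'; cat > st.py <<'E'
from h import *
im=ctrl.get_image('wrist');g=cv2.cvtColor(im['frame'],cv2.COLOR_RGB2GRAY).astype(int)
e=np.array([np.cos(np.radians(3)),np.sin(np.radians(3))]);j=np.array([566.5,31.5])
for u in(158,165,352,360):
    v=55+np.argmin(np.diff(g[55:95,u]));print(u,v,((at_z(im,u,v+.5,65,True)[:2]-j)@e-50).round(1))
s=ctrl.read_state();print(s['clock'],s['force'],s['eef_pos'],s['tool_rot'])
E
python3 st.py
```

```text
clock: 22.0
eef_pos: [531.4, 29.7, 24.1]
tool_rot: [3.121, -0.003, -1.521]
force: [-12.7, 0.7, 9.8]
width: 17.1
158 72 6.8
165 73 6.2
352 71 6.8
360 72 6.7
22.05 [-12.60749437   0.42753961   9.65780427] [531.36225289  29.70086968  24.11388515] [ 3.12143187e+00 -3.11027497e-03 -1.52125384e+00]
```

```bash
python3 -m creep '[{"hand":0.2,"travel":[0,-0.4,-0.1],"angular":[0.8,0,0]},{"hand":0.2,"travel":[0,-0.6,-0.15],"angular":[1.5,0,0]},{"hand":0.2,"travel":[0,-0.8,-0.2],"angular":[2,0,0]},{"hand":0.2,"travel":[0,-0.8,-0.2],"angular":[2,0,0]}]'; python3 st.py
```

```text
clock: 22.45
eef_pos: [534.7, 29.8, 24.5]
tool_rot: [-3.136, -0.004, -1.521]
force: [-8.7, -0.1, -2.7]
width: 17.2
158 73 9.0
165 72 9.1
352 73 8.7
360 73 8.9
22.5 [-9.27209981  0.66395083 -2.51169946] [534.70871882  29.79302744  24.54368014] [-3.13597516 -0.00392374 -1.52086471]
```

```bash
python3 -m creep '[{"hand":0.2,"travel":[0,-0.4,0],"angular":[0.3,0,0]},{"hand":0.2,"travel":[0,-0.6,0],"angular":[0.5,0,0]},{"hand":0.2,"travel":[0,-0.7,0],"angular":[0.5,0,0]},{"hand":0.2,"travel":[0,-0.7,0],"angular":[0.5,0,0]}]'; python3 st.py
```

```text
clock: 22.9
eef_pos: [534.7, 29.7, 23.6]
tool_rot: [-3.141, -0.005, -1.52]
force: [-14.7, -0.4, 6.7]
width: 17.1
158 73 9.0
165 72 9.1
352 73 8.7
360 73 9.0
22.95 [-14.41780863   0.21206163   7.68790998] [534.7066473   29.72399737  23.59433314] [-3.14053497 -0.00529635 -1.52030852]
```

```bash
python3 -m creep '[{"hand":0.2,"travel":[0,-0.6,-0.1],"angular":[0.8,0,0]},{"hand":0.2,"travel":[0,-0.8,-0.1],"angular":[1.3,0,0]},{"hand":0.2,"travel":[0,-0.8,-0.1],"angular":[1.3,0,0]},{"hand":0.2,"travel":[0,-0.8,-0.1],"angular":[1.3,0,0]}]'; python3 look.py w9.png head 62; python3 st.py;python3 -c "
from h import *
f=cv2.imread('pics/w9.png');a=cv2.resize(f[0:300,150:370],None,fx=1.8,fy=1.8,interpolation=2)
im=ctrl.get_image('side');b=cv2.resize(im['frame'][140:200,215:295,::-1],None,fx=5,fy=5,interpolation=2)
c=np.zeros((540,800,3),np.uint8);c[:,:396]=a;c[:300,400:800]=b;cv2.imwrite('pics/w9c.png',c)"
```

```text
clock: 23.35
eef_pos: [534.9, 29.7, 23.5]
tool_rot: [-3.133, -0.007, -1.52]
force: [-15.6, 1.0, 6.8]
width: 17.2
head 0.95 c [589.9  32.9] [585.5  32.6] wh [80. 50.] 2.8 axis -177.1 px 186 328 71 276
spot head [586.   25.8  30.1] 0.94
23.5 [534.89563185  29.70082458  23.46231456] [-3.13265745 -0.00679004 -1.51969264]
158 72 9.3
165 72 9.0
352 72 9.0
360 73 9.0
23.55 [-14.90319755   2.02300331   7.8813636 ] [534.91504591  29.70403479  23.47506698] [-3.13261952 -0.00678855 -1.51975623]
```

View pics/w9c.png

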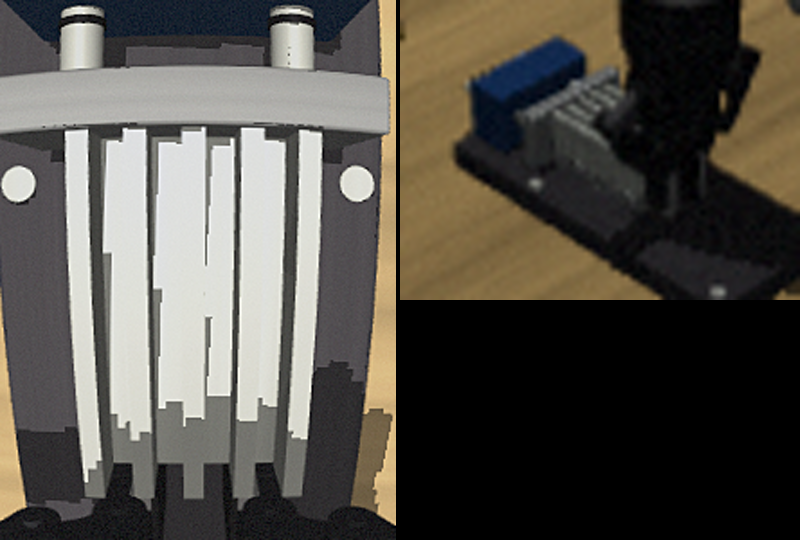

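The rings are just short of the housing, about 9 mm pushed in, and everything is square. The pile is sticking under the tool's downward force, so I give one more gentle nudge with a slight lift to get nearer 12 mm.

```bash
python3 -m creep '[{"hand":0.2,"travel":[0,-0.6,-0.15],"angular":[0,0,0]},{"hand":0.2,"travel":[0,-0.7,-0.25],"angular":[0,0,0]},{"hand":0.2,"travel":[0,-0.8,-0.3],"angular":[0,0,0]},{"hand":0.2,"travel":[0,-0.8,-0.3],"angular":[0,0,0]}]'; python3 st.py
```

```text
clock: 24.0
eef_pos: [536.5, 29.7, 24.6]
tool_rot: [3.138, -0.008, -1.519]
force: [-10.8, 0.8, -4.1]
width: 17.1
158 73 11.0
165 72 11.1
352 73 10.8
360 74 10.7
24.05 [-10.11652092   1.25006807  -3.38898929] [536.47554329  29.68509977  24.6284788 ] [ 3.13794985 -0.00782806 -1.51935263]
```

The stop is at about 11 mm, but the tool now pulls up 4 N. I remove that lift while keeping the push.

```bash
python3 -m creep '[{"hand":0.2,"travel":[0,-0.7,-0.1],"angular":[0.6,0,0]},{"hand":0.2,"travel":[0,-0.7,-0.05],"angular":[0.6,0,0]},{"hand":0.2,"travel":[0,-0.7,-0.05],"angular":[0.6,0,0]},{"hand":0.2,"travel":[0,-0.7,-0.05],"angular":[0.6,0,0]}]'; python3 st.py; python3 look.py w10.png head 62 stop_face 22; python3 -c "
from h import *
f=cv2.imread('pics/w10.png');a=cv2.resize(f[0:300,150:370],None,fx=1.8,fy=1.8,interpolation=2)
im=ctrl.get_image('side');b=cv2.resize(im['frame'][140:200,215:295,::-1],None,fx=5,fy=5,interpolation=2)
c=np.zeros((540,800,3),np.uint8);c[:,:396]=a;c[:300,400:800]=b;cv2.imwrite('pics/w10c.png',c)"; python3 st.py
```

```text
clock: 24.45
eef_pos: [536.5, 29.7, 23.7]
tool_rot: [3.135, -0.009, -1.519]
force: [-13.7, 0.2, 2.3]
width: 17.0
158 73 11.0
165 72 11.1
352 73 10.8
360 74 10.7
24.5 [-12.99255029   0.55877596   0.32268458] [536.53441263  29.69332451  23.66131198] [ 3.13509424 -0.00894697 -1.5188957 ]
head 0.59 c [592.2  33.1] [587.4  32.9] wh [80. 51.] 3.0 axis -177.2 px 185 329 71 276
spot head [589.   28.5  28.8] 0.96
stop_face 0.62 c [642.1  37.2] [646.6  37.3] wh [ 40. 113.] 2.9 axis 93.0 px 139 368 5 83
spot stop_face [623.8  39.5  22.2] 0.98
24.8 [536.50406658  29.69253105  23.66548191] [ 3.13506369 -0.00894417 -1.51889787]
158 73 11.0
165 72 11.1
352 73 10.8
360 74 10.7
24.9 [-13.06040904   1.53129604   2.09957078] [536.48670052  29.68592314  23.63763792] [ 3.1350194  -0.00892996 -1.51893813]
```

The hold is steady: stop at about 11 mm, push 13 N, hardly any vertical force, head square at 3.0° against the jig's 3.0°. I'm handing in.

```bash
python3 -c "
from cell import ctrl
print(ctrl.finish_job());s=ctrl.read_state();print(s['clock'],s['force'],s['eef_pos'])"
```

```text
the job is handed in; nothing more can be done
None
the job is handed in; nothing more can be done
```

The job is handed in, about 25 s on the robot's clock. The valve plate is on the deck with the cylinder head on top, fins up, and the arm is holding the pile against the sprung stop. No verdict is reported.

- **Last checks:** the stop was pushed in about 11 mm by the wrist camera (good to about 2 mm). The push was about 13 N, with little vertical force (0.3–2.3 N up on the tool). The stop reading stayed the same over the last 0.4 s. The head lay at 3.0° against the jig's 3.0°.
- **On the way:** the pile stuck at about 9 mm and 15 N because the tool was pressing down. Easing that off with a slight lift freed it, and I then took the lift away again.
- **Not confirmed:**
  - The last picture could not be viewed because I had reached the limit of 12, so the final state rests on numbers only.
  - The plate is hidden under the head, so its contact with the stop was not seen directly.
  - `spot_point` put the stop face about 5 mm nearer its rest position than my 11 mm. The measured push and the edge measurement agree with 11 mm, so I went with that.

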